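Return nut drivers from the carrying rack to the bench rail

TASK

The chassis job is done: move the four nut drivers from the grey carrying rack back to the bench tool rail, so that their row follows the order of the coloured collars there, each driver in the holder whose collar has the colour of its handle. Lower each one through the collar until the shoulder of its handle rests on it, upright and fully home; do not drop them or tip them over, and leave the other things on the bench alone.

Things in the scene. Friction and masses are not known exactly. Their poses are not given: they have to be found in the camera images.
- driver_red: loose nut driver (90 g), upright in the rack; round red handle 60 mm tall, 29 mm thick (31 in its lowest 8 mm), pinch it above that. Origin: centre of the flat shoulder under the handle, which rests on the rack; z up. Below it: 17 mm ferrule, 14 mm long, tapering over 12 mm more into an 8 mm shank; 10 mm socket end reaches 62 mm below the origin. Yaw does not matter.
- driver_yellow: loose nut driver (90 g), upright in the rack; round yellow handle 64 mm tall, 29 mm thick (31 in its lowest 8 mm), pinch it above that. Origin: centre of the flat shoulder under the handle, which rests on the rack; z up. Below it: 17 mm ferrule, 14 mm long, tapering over 12 mm more into an 8 mm shank; 11.5 mm socket end reaches 62 mm below the origin. Yaw does not matter.
- driver_green: loose nut driver (90 g), upright in the rack; round green handle 68 mm tall, 29 mm thick (31 in its lowest 8 mm), pinch it above that. Origin: centre of the flat shoulder under the handle, which rests on the rack; z up. Below it: 17 mm ferrule, 14 mm long, tapering over 12 mm more into an 8 mm shank; 13 mm socket end reaches 62 mm below the origin. Yaw does not matter.
- driver_blue: loose nut driver (90 g), upright in the rack; round blue handle 72 mm tall, 29 mm thick (31 in its lowest 8 mm), pinch it above that. Origin: centre of the flat shoulder under the handle, which rests on the rack; z up. Below it: 17 mm ferrule, 14 mm long, tapering over 12 mm more into an 8 mm shank; 15 mm socket end reaches 62 mm below the origin. Yaw does not matter.
- holder_red: fixed black clip-on holder on the bench rail, with a red collar of 41 mm on top and a 21 mm bore right through. Origin: centre of the bore at the collar's top face, 76 mm above the bench, where the driver's origin comes when fully home. Neighbours 60 mm apart along y; x across the row, towards the bar.
- holder_yellow: fixed black clip-on holder on the bench rail, with a yellow collar of 41 mm on top and a 21 mm bore right through. Origin: centre of the bore at the collar's top face, 76 mm above the bench, where the driver's origin comes when fully home. Neighbours 60 mm apart along y; x across the row, towards the bar.
- holder_green: fixed black clip-on holder on the bench rail, with a green collar of 41 mm on top and a 21 mm bore right through. Origin: centre of the bore at the collar's top face, 76 mm above the bench, where the driver's origin comes when fully home. Neighbours 60 mm apart along y; x across the row, towards the bar.
- holder_blue: fixed black clip-on holder on the bench rail, with a blue collar of 41 mm on top and a 21 mm bore right through. Origin: centre of the bore at the collar's top face, 76 mm above the bench, where the driver's origin comes when fully home. Neighbours 60 mm apart along y; x across the row, towards the bar.
- carry_rack: fixed grey folded-steel rack, 64 x 265 mm; top plate 76 mm above the bench with four 21 mm holes 60 mm apart along its y (row centre over the origin), where the drivers stand. Origin: under its centre on the bench; x across the row, the side where fingers have free room.
- bench_rail: fixed tool rail: aluminium bar 18 x 276 mm, top 63 mm above the bench, on two black feet, carrying the four holders. Origin: on the bench under the middle of the row of bores; y along the row, x across it (bar 42 mm to the +x side of the bores; nothing rises above the empty collars).
- flux_tin: bystander: flat round white flux tin with a yellow lid label, 57 mm across, 21 mm high; origin under its centre
- pliers: bystander: small pliers with black grips lying flat, 119 x 33 x 10 mm; origin under its centre
- marker: bystander: red marker pen lying flat, 13 x 136 x 15 mm; origin under its centre
- calliper: bystander: digital calliper lying flat, 70 x 205 x 14 mm; origin under its centre
Mind the look-alikes: they are no part of the job. There is more than one size of the driver_yellow; the one meant has the size given above.

How it is judged:
At the end, for the whole second after the job is handed in: All four nut drivers hang in the holders of their own colour: shoulder centre within 8 mm sideways and 6 mm in height of the collar's top centre, within 0.12 rad of upright, released and at rest (horizontal distance between driver_red and holder_red below 0.008 m and z of driver_red in the frame of holder_red between -0.006 and 0.006 m and angle between each of driver_red, driver_yellow, driver_green, driver_blue's own z axis and vertical below 0.12 rad and linear speed of each of driver_red, driver_yellow, driver_green, driver_blue below 0.02 m/s and horizontal distance between driver_yellow and holder_yellow below 0.008 m and z of driver_yellow in the frame of holder_yellow between -0.006 and 0.006 m and horizontal distance between driver_green and holder_green below 0.008 m and z of driver_green in the frame of holder_green between -0.006 and 0.006 m and horizontal distance between driver_blue and holder_blue below 0.008 m and z of driver_blue in the frame of holder_blue between -0.006 and 0.006 m); the robot touches nothing.
It fails at once if a driver is dropped: it falls free for more than about 2 cm ((linear speed of driver_red above 0.65 m/s and contact force between the fingers and driver_red below 0.05 N) or (linear speed of driver_yellow above 0.65 m/s and contact force between the fingers and driver_yellow below 0.05 N) or (linear speed of driver_green above 0.65 m/s and contact force between the fingers and driver_green below 0.05 N) or (linear speed of driver_blue above 0.65 m/s and contact force between the fingers and driver_blue below 0.05 N)).
It fails at once if a driver is tipped over (angle between any of driver_red, driver_yellow, driver_green, driver_blue's own z axis and vertical above 0.8 rad).
It fails at once if the flux tin, pliers, marker or calliper is shifted by more than 25 mm (distance of any of flux_tin, pliers, marker, calliper from where it was at the start of the episode above 0.025 m).
It also fails if it takes over 104 s, if anything falls off the work surface, if the arm or the gripper's body presses on something with over 40 N, if the wrist force passes 120 N, or if a joint passes its speed limit or range.

ROBOT

A 6-joint arm with a two-finger parallel gripper is mounted at the origin on a cart in front of the work surface, level with it; the furniture and walls round the work are solid. World frame = base frame: x ahead of the robot, y to its left, z up, the work surface at z = 0. Lengths are in m, angles in rad, forces in N, time in s.
With the tool pointing down it reaches from about 0.325 to 1 m from the base axis. Payload 5.1 kg.
Tool frame: the origin (TCP) lies midway between the tips of the shut fingers; the grasp point (between the pads) lies 19 mm behind it (env.grip_depth is the distance from the TCP to the grasp point, in m); z points along the fingers, y is the line along which they close (so a half turn about z gives the same grasp; the last joint's range is limited). The gripper opens to 85 mm and grips with 20 to 120 N. Pads are 22 mm wide; open, the fingers measure 114 mm over their backs; the gripper's body (76 mm by 85 mm) begins 54 mm behind the grasp point. The pads swing forward as they close: fully open they stand 13 mm farther back than shut.
Start: joints at [1.144, 0.124, 1.65, -0, 1.367, -0.083], TCP at [0.219, 0.612, 0.231] pointing down, gripper open.
Joint ranges: [-2.61, 2.61], [-1.02, 2.33], [0.03, 2.71], [-1.35, 4.49], [0.32, 2.68], [-2.91, 2.91]. Speed limits (rad/s): [2.57, 2.57, 3.14, 3.14, 3.14, 3.14].

INTERFACE

Orientations are given as [roll, pitch, yaw] about the fixed x, y, z axes, in that order (R = Rz(yaw) Ry(pitch) Rx(roll)).
In Python, from rig import env, imaging gives the robot as it stands.
- The arm moves only by the tool jog_arm, never from a script. Its argument "plan" is a list of rows, each a list of 5 numbers: the shift along the tool's x, y, z in cm, then the turn about the tool's z in rad, then the finger opening in cm, from 0 to 8.54. In form: [[tx, ty, tz, roll, grip], ...]. A call has 1 to 5 rows; each row is the pose to reach, as a shift and turn from the pose commanded when the call began, along the tool's axes at that moment; what a row does not reach only later rows make up. A row lasts 1/8 s, in which the tool goes at most 62.5 mm and 10.7 degrees, less where a joint would pass 70% of its speed; a pose out of reach is approached as far as the arm can. A call with a gripper value outside its range is refused whole. The fingers move at their own pace and stop on an object; "squeeze" is the grip in N (left out, the last holds). Time passes only in rows, so rows that repeat a pose let the fingers close. It gives the time, the measured TCP pose, the force, the opening and the grip force at its end, in the units of the state.
- env.get_obs(): the state, without advancing time (a new reading comes with each control period).
- imaging.snapshot(name): name is "side" or "top"; returns (picture, depth): 480x640x3 uint8, red, green, blue; 480x640 float32, m along the optical axis (not along the pixel's ray), 0 where there is no reading.
- imaging.calibration(name): a dict with "fx", "fy", "cx", "cy" (pixels), "R" (3x3) and "t" (3): a world point X has camera coordinates R X + t. Camera axes: x right, y down, z forward; pixel columns grow to the right and rows downward; lengths in m; the calibration is good to about 2 mm. A picture is of the moment at which its call begins. calibration takes no time and is no camera call.
- env.job_done(): hands the job in; it is judged then, once.
The state is a dict: "t": time; "joint_pos": joint angles; "qvel": joint speeds; "joint_efforts": joint torques, N m; "tcp_pos": TCP position; "eef_rot": TCP orientation; "wrist_force": force on the tool from outside, world axes, zero at the start; "ft_torque": the same for the moment, N m; "opening": finger opening in m; "grasp_force": force on a finger pad.
Only numpy, scipy, OpenCV 4.12 (cv2) and the standard library are available. Lean on these libraries where they do the work, as an engineer would, in place of code of your own. Each camera call takes 0.05 s, during which the arm holds its last target. There are 200 camera calls.

## Working session

There is one attempt and no reset: what is moved stays moved. The work goes in short steps, Python scripts to look and compute and a tool call to move; the robot and the scene stay as the last step left them, time stands still between calls to the robot, and variables do not carry over. Pictures are saved under pics/ and viewed, at most 14 in all, crops included, and the job is handed in when it is done.

Besides the shell and the picture viewer there is one more tool, called after "Emit:" as a command line: name --pt "numbers of a row" for each row, then --argument value for the rest. jog_arm: Moves the arm, as the interface text tells. Its arguments: {"type":"object","properties":{"plan":{"type":"array"},"squeeze":{"type":"number"}},"required":["plan"]}

```bash
mkdir -p pics
cat > h.py <<'E'
from rig import env, imaging
import numpy as np, cv2
def snap(n):
    p,d=imaging.snapshot(n); np.savez(f'/tmp/{n}.npz',p=p,d=d); return p,d
def load(n):
    z=np.load(f'/tmp/{n}.npz'); return z['p'],z['d']
def world(n,u,v,z=None,d=None):
    c=imaging.calibration(n); R=np.array(c['R']);t=np.array(c['t'])
    r=np.stack([(np.asarray(u)-c['cx'])/c['fx'],(np.asarray(v)-c['cy'])/c['fy'],np.ones_like(np.asarray(u,float))],-1)
    o=-R.T@t; w=r@R
    s=d[...,None] if d is not None else ((z-o[2])/w[...,2])[...,None]
    return o+w*s
def save(n,p): cv2.imwrite(f'pics/{n}.png',p[...,::-1])
E
python3 - <<'E'
from h import *
for n in('top','side'):
    p,d=snap(n); save(n+'0',p); c=imaging.calibration(n); print(n,c['fx'],-np.array(c['R']).T@c['t'],np.array(c['R'])[2])
o=env.get_obs(); print(o['t'],o['tcp_pos'],o['eef_rot'],o['opening'],env.grip_depth)
E
```

```text
top 572.043666197887 [0.33694606 0.11284467 1.41017562] [ 0.19403907  0.01157493 -0.98092551]
side 595.2993146552285 [ 0.00086657 -0.72199882  0.61100542] [ 0.51001403  0.72936059 -0.45598116]
0.1 [0.21887589 0.61144788 0.2301651 ] [-3.13969292e+00 -1.68747435e-04  2.79781330e+00] 0.08507931764440264 0.0187
```

View pics/top0.png

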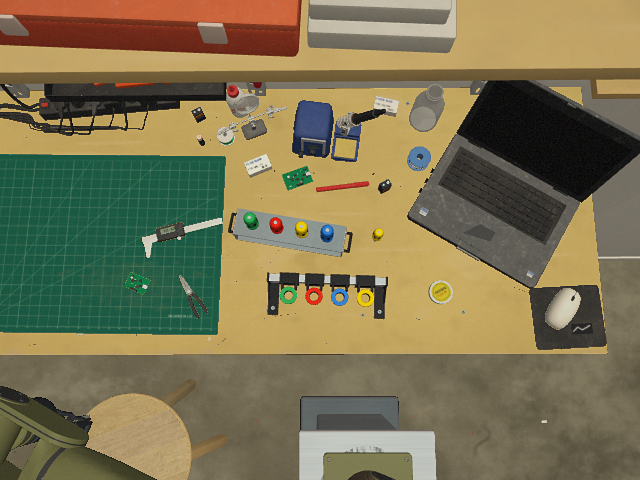

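View pics/side0.png

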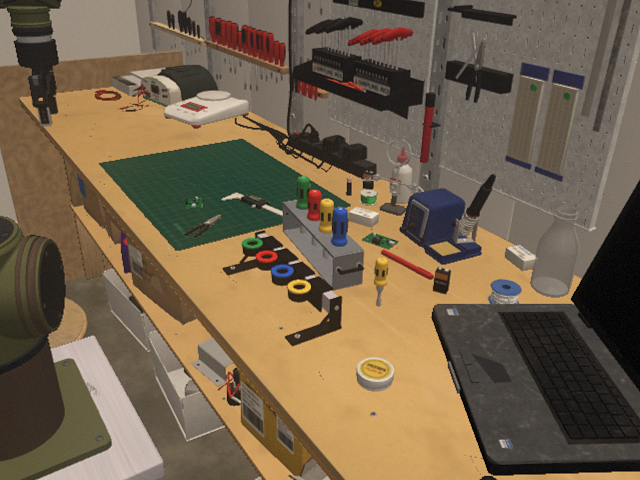

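The top view shows the rack with green (251,218), red (276,225), yellow (302,228) and blue (327,232), and the collars green (289,296), red (314,297), blue (340,297) and yellow (366,298). Possible mix-ups:
- The small yellow driver outside the rack at (378,233).
- The tin's yellow lid at (441,292).
- The red marker at (343,187).
- The blue solder spool at (419,158).

I choose the four drivers standing in the rack and will check them in a close crop.

Run:
```python
from h import *
p,d=load('top'); save('crop1',cv2.resize(p[195:325,225:397],None,fx=4.5,fy=4.5,interpolation=cv2.INTER_CUBIC))
hsv=cv2.cvtColor(p,cv2.COLOR_RGB2HSV).astype(int)
V,U=np.mgrid[:480,:640]; W=world('top',U,V,d=d)
hr={'green':(50,80),'red':(-6,6),'yellow':(22,32),'blue':(100,118)}
H=np.where(hsv[...,0]>170,hsv[...,0]-180,hsv[...,0])
for c,(a,b) in hr.items():
    m=((H>=a)&(H<=b)&(hsv[...,1]>140)&(hsv[...,2]>60)&(U>230)&(U<390)&(V>205)&(V<312)).astype(np.uint8)
    n,l,s,ce=cv2.connectedComponentsWithStats(m)
    for i in range(1,n):
        if s[i,4]<25: continue
        k=l==i; z=W[k][:,2]; zt=np.percentile(z,90)
        kt=k&(W[...,2]>zt-.006)
        bb=s[i]; cen=(bb[0]+(bb[2]-1)/2,bb[1]+(bb[3]-1)/2)
        print(c,s[i].tolist(),ce[i].round(1),'zt',zt.round(4),'top mean',W[kt].mean(0).round(4),kt.sum(),'at76',world('top',*cen,z=.076).round(4), world('top',*ce[i],z=.076).round(4))
```

```text
green [244, 212, 15, 18, 157] [250.7 220.6] zt 0.1454 top mean [0.6279 0.2676 0.1607] 75 at76 [0.6402 0.2735 0.076 ] [0.64   0.2742 0.076 ]
green [280, 287, 17, 17, 152] [287.9 294.9] zt 0.0794 top mean [0.4625 0.1836 0.0769] 132 at76 [0.4619 0.1835 0.076 ] [0.4622 0.1839 0.076 ]
red [270, 217, 13, 17, 157] [275.9 225.3] zt 0.1385 top mean [0.6179 0.2096 0.1512] 85 at76 [0.629  0.2135 0.076 ] [0.6284 0.2137 0.076 ]
red [306, 288, 17, 17, 159] [313.4 295.5] zt 0.08 top mean [0.4588 0.1238 0.0876] 127 at76 [0.4595 0.1229 0.076 ] [0.4605 0.1243 0.076 ]
yellow [295, 221, 13, 17, 154] [301.1 229.2] zt 0.1417 top mean [0.6084 0.1512 0.1547] 85 at76 [0.6191 0.1537 0.076 ] [0.6185 0.1535 0.076 ]
yellow [372, 228, 12, 13, 102] [377.4 234.3] zt 0.0996 top mean [ 0.6064 -0.0282  0.0972] 46 at76 [ 0.6064 -0.0282  0.076 ] [ 0.6058 -0.0279  0.076 ]
yellow [357, 289, 17, 18, 184] [365.2 297.4] zt 0.0784 top mean [0.4562 0.0043 0.0761] 154 at76 [0.4558 0.0043 0.076 ] [0.4561 0.0039 0.076 ]
blue [321, 225, 12, 17, 152] [326.5 233. ] zt 0.1502 top mean [0.6007 0.0937 0.1481] 86 at76 [0.6092 0.093  0.076 ] [0.6091 0.0929 0.076 ]
blue [331, 289, 17, 17, 153] [339.4 296.4] zt 0.0792 top mean [0.458  0.0631 0.0765] 122 at76 [0.457  0.0647 0.076 ] [0.4585 0.0637 0.076 ]
```

View pics/crop1.png

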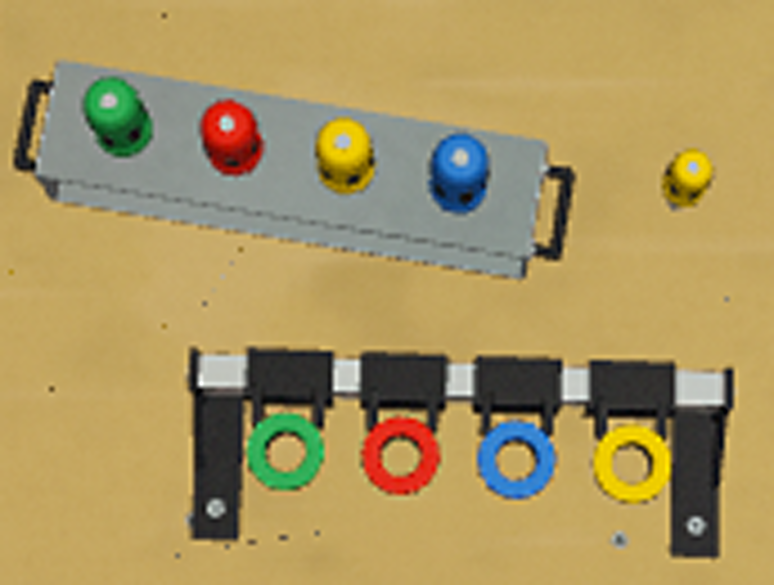

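The crop confirms the choice. The four rack drivers' top dots are at crop (109,101) green, (227,124) red, (343,142) yellow and (460,158) blue. The look-alike at (692,168) is smaller and outside the rack. The collar centres are at (286,452) green, (401,455) red, (517,460) blue and (632,463) yellow. I'll enlarge the side view next for a second measurement.

Run:
```python
from h import *
p,d=load('side'); save('crop2',cv2.resize(p[170:310,225:405],None,fx=4.4,fy=4.2,interpolation=cv2.INTER_CUBIC))
f=lambda x,y:((x+.5)/4.5-.5+225,(y+.5)/4.5-.5+195)
hh=dict(green=.068,red=.060,yellow=.064,blue=.072)
D=dict(green=(109,101),red=(227,124),yellow=(343,142),blue=(460,158))
C=dict(green=(286,452),red=(401,455),blue=(517,460),yellow=(632,463.5))
def fit(P):
    P=np.array(P); k=(np.arange(4)-1.5)*.06; c=P.mean(0); a=(k[:,None]*P).sum(0); a/=np.linalg.norm(a)
    L=c+k[:,None]*a; print('fit',L.round(4).tolist(),'res mm',((P-L)*1e3).round(1).tolist(),'dir',a)
fit([world('top',*f(*D[k]),z=.076+hh[k])[:2] for k in D])
fit([world('top',*f(*C[k]),z=.076)[:2] for k in C])
```

```text
fit [[0.6328, 0.2704], [0.6225, 0.2113], [0.6122, 0.1522], [0.6019, 0.0931]] res mm [[0.0, -0.0], [0.0, -0.1], [-0.1, -0.0], [0.1, 0.2]] dir [-0.17150467 -0.98518331]
fit [[0.4619, 0.1836], [0.4598, 0.1236], [0.4576, 0.0636], [0.4555, 0.0037]] res mm [[-0.2, -0.4], [0.3, -0.0], [-0.2, -0.1], [0.0, 0.5]] dir [-0.03571268 -0.9993621 ]
```

View pics/crop2.png

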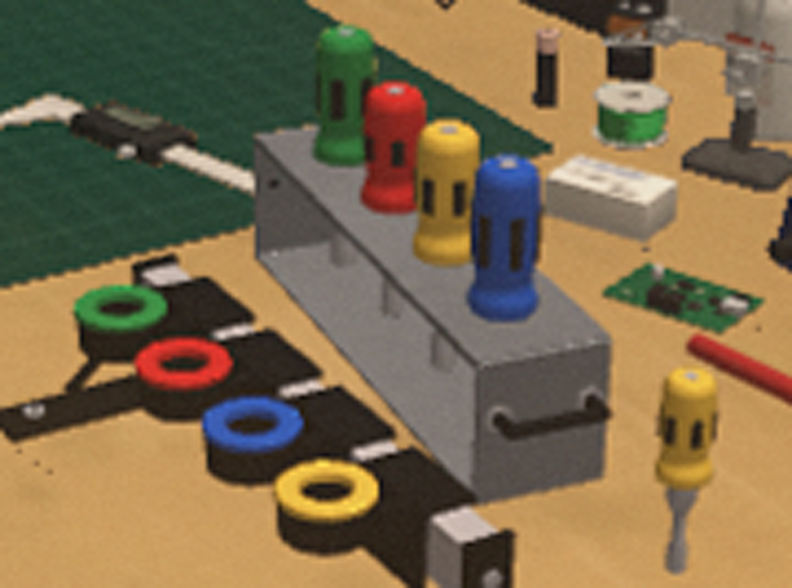

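In the side crop the drivers' top dots are at (345,33) green, (397,90) red, (450,125) yellow and (508,160) blue. The collar top centres are at (121,307), (184,362), (252,424) and (327,490). Next I compare the two cameras.

Run:
```python
from h import *
f=lambda x,y:((x+.5)/4.4-.5+225,(y+.5)/4.2-.5+170)
hh=dict(green=.068,red=.060,yellow=.064,blue=.072)
D=dict(green=(345,33),red=(397,90),yellow=(450,125),blue=(508,160))
C=dict(green=(121,307),red=(184,362),blue=(252,424),yellow=(327,490))
for k in D: print(k,world('side',*f(*D[k]),z=.076+hh[k]).round(4))
for k in C: print(k,world('side',*f(*C[k]),z=.076).round(4))
```

```text
green [0.6329 0.2652 0.144 ]
red [0.6245 0.2071 0.136 ]
yellow [0.6164 0.1523 0.14  ]
blue [0.6052 0.0928 0.148 ]
green [0.4622 0.1767 0.076 ]
red [0.4602 0.1177 0.076 ]
blue [0.4572 0.0572 0.076 ]
yellow [ 0.455  -0.0024  0.076 ]
```

Emit:
jog_arm --pt "-6 -2.2 0 0.18 8.54" --pt "-12 -4.4 0 0.36 8.54" --pt "-18 -6.6 0 0.54 8.54" --pt "-24 -8.8 0 0.72 8.54" --pt "-28 -10 0 0.9 8.54" --squeeze 40

```text
t: 0.72
tcp_pos: [0.4504, 0.4214, 0.2308]
eef_rot: [-3.141, 0.0, 1.891]
wrist_force: [-1.1, 0.7, -0.0]
opening: 0.0852
grasp_force: 0.0
```

Emit:
jog_arm --pt "-5 3 0 0.17 8.54" --pt "-10 6 0 0.327 8.54" --pt "-15 9 0 0.327 8.54" --pt "-19 11.7 0 0.327 8.54" --pt "-20.4 12.5 0 0.327 8.54"

```text
t: 1.35
tcp_pos: [0.6344, 0.2682, 0.2303]
eef_rot: [-3.14, 0.001, 1.568]
wrist_force: [-0.3, 0.2, -0.4]
opening: 0.0853
grasp_force: 0.0
```

Emit:
jog_arm --pt "0 0 0 0 8.54" --pt "0 0 0 0 8.54"

```text
t: 1.6
tcp_pos: [0.6318, 0.2715, 0.2311]
eef_rot: [-3.141, -0.0, 1.572]
wrist_force: [-0.5, 0.6, -0.0]
opening: 0.0856
grasp_force: 0.0
```

Run:
```python
from h import *
p,d=snap('top'); a=p[150:320,215:395]
q,e=snap('side'); b=q[110:280,225:405]
save('chk1',np.hstack([cv2.resize(x,None,fx=2.2,fy=3.3 if 0 else 2.2,interpolation=cv2.INTER_CUBIC) for x in(a,b)]))
o=env.get_obs(); print(o['tcp_pos'],o['eef_rot'],o['joint_pos'])
c=imaging.calibration('top')
for P in ([.6328,.2704,.144],o['tcp_pos']):
    X=np.array(c['R'])@P+c['t']; print(c['fx']*X[0]/X[2]+c['cx'],c['fy']*X[1]/X[2]+c['cy'])
```

```text
[0.63182138 0.27167644 0.23142426] [-3.14140371e+00 -2.05863855e-04  1.57270642e+00] [3.27972476e-01 2.05019347e-01 1.55876573e+00 2.60365215e-04
 1.37792062e+00 3.26012446e-01]
248.84300003515835 217.05739098286702
243.31995762755173 208.15515956217274
```

View pics/chk1.png

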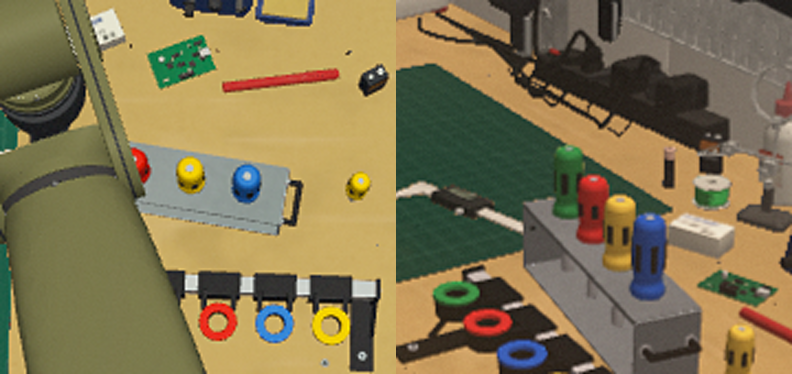

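The side view shows the open gripper hanging clear above the green driver (crop 565,165). The arm hides that driver in the top view. Now I descend.

Emit:
jog_arm --pt "0 0 4 0 8.54" --pt "0 0 8 0 8.54" --pt "0 0 11 0 8.54" --pt "0 0 13.8 0 8.54" --pt "0 0 13.8 0 8.54" --squeeze 30

```text
t: 2.33
tcp_pos: [0.6302, 0.2707, 0.0903]
eef_rot: [-3.136, 0.002, 1.572]
wrist_force: [-0.1, -0.8, -0.1]
opening: 0.0856
grasp_force: 0.0
```

Run:
```python
from h import *
q,e=snap('side'); save('chk2',cv2.resize(q[130:280,240:400],None,fx=4,fy=4,interpolation=cv2.INTER_CUBIC))
o=env.get_obs(); print(o['tcp_pos'],o['wrist_force'])
```

```text
[0.63166983 0.27099372 0.09257001] [0.26686087 0.20178197 0.74977914]
```

View pics/chk2.png

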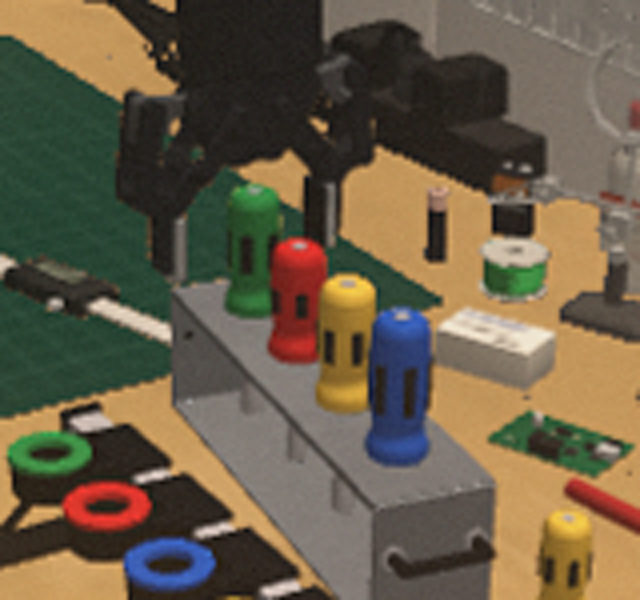

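The fingers straddle the green handle, with pads at crop (175,245) and (318,210) and the handle at (253,220). Closing now.

Emit:
jog_arm --pt "0 0 0 0 4" --pt "0 0 0 0 3.2" --pt "0 0 0 0 2.6" --pt "0 0 0 0 2.4" --pt "0 0 0 0 2.4"

```text
t: 3.0
tcp_pos: [0.6335, 0.2705, 0.0945]
eef_rot: [3.14, -0.001, 1.571]
wrist_force: [-1.2, 0.1, 4.5]
opening: 0.0285
grasp_force: 29.5
```

Emit:
jog_arm --pt "0 0 0 0 2.4" --pt "0 0 0 0 2.4"

```text
t: 3.25
tcp_pos: [0.6335, 0.2706, 0.0945]
eef_rot: [3.14, -0.0, 1.571]
wrist_force: [-0.5, 0.2, 5.7]
opening: 0.0284
grasp_force: 29.6
```

Emit:
jog_arm --pt "0 0 -3 0 2.4" --pt "0 0 -7 0 2.4" --pt "0 0 -11 0 2.4" --pt "0 0 -15 0 2.4" --pt "-2 -4 -15 0 2.4"

```text
t: 3.88
tcp_pos: [0.5956, 0.2512, 0.2475]
eef_rot: [3.134, -0.002, 1.571]
wrist_force: [0.2, 0.9, -0.6]
opening: 0.0282
grasp_force: 30.6
```

Emit:
jog_arm --pt "-2.5 -5 0 0 2.4" --pt "-5 -10 0 0 2.4" --pt "-6.7 -13.1 0 0 2.4" --pt "-6.7 -13.1 3 0 2.4" --pt "-6.7 -13.1 6 0 2.4"

```text
t: 4.5
tcp_pos: [0.4614, 0.1831, 0.1825]
eef_rot: [3.141, -0.0, 1.571]
wrist_force: [-0.3, 0.1, -0.7]
opening: 0.0284
grasp_force: 30.6
```

Emit:
jog_arm --pt "0 0 1 0 2.4" --pt "0 0 1.5 0 2.4" --pt "0 0 1.5 0 2.4" --pt "0 0 1.5 0 2.4"

```text
t: 5.0
tcp_pos: [0.4627, 0.1836, 0.1695]
eef_rot: [3.14, -0.0, 1.571]
wrist_force: [0.3, 0.5, -0.8]
opening: 0.0285
grasp_force: 30.6
```

Run:
```python
from h import *
q,e=snap('side'); save('chk3',cv2.resize(q[190:320,210:340],None,fx=4.6,fy=4.6,interpolation=cv2.INTER_CUBIC))
o=env.get_obs(); print(o['tcp_pos'],o['wrist_force'],o['eef_rot'],o['opening'])
```

```text
[0.46261687 0.18358756 0.16942727] [-0.14496461 -0.49364566 -0.28973953] [ 3.13983886e+00 -4.66880114e-04  1.57083393e+00] 0.02853206100137701
```

View pics/chk3.png

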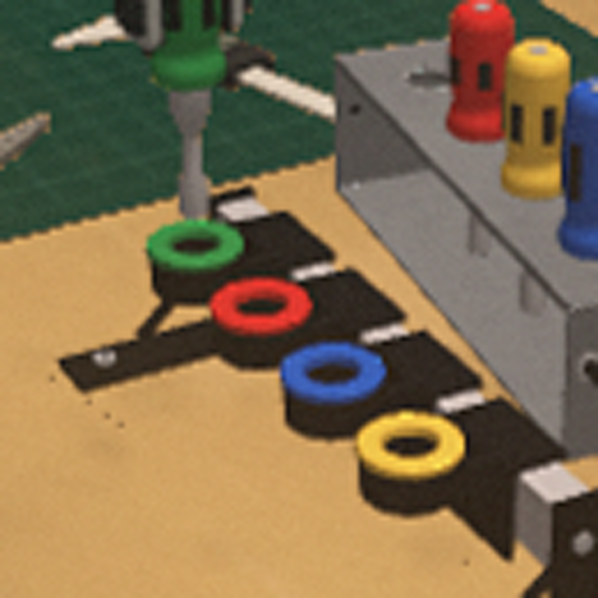

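The socket tip at (196,213) sits right over the green collar's centre (196,243). The 30 px gap matches the expected 13 mm of height, so I lower it.

Emit:
jog_arm --pt "0 0 1 0 2.4" --pt "0 0 2 0 2.4" --pt "0 0 3 0 2.4" --pt "0 0 3.7 0 2.4" --pt "0 0 3.7 0 2.4"

```text
t: 5.68
tcp_pos: [0.4613, 0.1832, 0.1303]
eef_rot: [-3.14, 0.0, 1.571]
wrist_force: [0.4, -0.2, -1.0]
opening: 0.0286
grasp_force: 30.6
```

Emit:
jog_arm --pt "0 0 0.8 0 2.4" --pt "0 0 1.6 0 2.4" --pt "0 0 2.4 0 2.4" --pt "0 0 3 0 2.4" --pt "0 0 3 0 2.4"

```text
t: 6.3
tcp_pos: [0.4617, 0.1833, 0.1007]
eef_rot: [-3.141, 0.0, 1.571]
wrist_force: [0.1, 0.3, -0.7]
opening: 0.0282
grasp_force: 30.5
```

Emit:
jog_arm --pt "0 0 0.4 0 2.4" --pt "0 0 0.7 0 2.4" --pt "0 0 0.7 0 2.4" --pt "0 0 0.7 0 2.4"

```text
t: 6.8
tcp_pos: [0.4619, 0.1834, 0.0943]
eef_rot: [-3.141, 0.0, 1.571]
wrist_force: [-0.2, 0.3, -1.2]
opening: 0.0287
grasp_force: 30.5
```

Emit:
jog_arm --pt "0 0 0.1 0 2.4" --pt "0 0 0.2 0 2.4" --pt "0 0 0.2 0 2.4"

```text
t: 7.18
tcp_pos: [0.4622, 0.1835, 0.0936]
eef_rot: [3.142, 0.0, 1.571]
wrist_force: [-2.9, -0.4, 5.7]
opening: 0.0288
grasp_force: 31.3
```

Emit:
jog_arm --pt "0 0 0 0 3.5" --pt "0 0 0 0 6" --pt "0 0 0 0 8.54" --pt "0 0 0 0 8.54"

```text
t: 7.68
tcp_pos: [0.4618, 0.1833, 0.0921]
eef_rot: [-3.141, 0.0, 1.571]
wrist_force: [-1.1, -0.0, 1.0]
opening: 0.0852
grasp_force: 0.0
```

Emit:
jog_arm --pt "0 0 -3 0 8.54" --pt "0 0 -8 0 8.54" --pt "0 0 -14 0 8.54" --pt "1 5 -14 0 8.54" --pt "2 10 -14 0 8.54"

```text
t: 8.3
tcp_pos: [0.5637, 0.2039, 0.2348]
eef_rot: [3.137, -0.001, 1.571]
wrist_force: [-0.3, -1.2, 1.0]
opening: 0.0854
grasp_force: 0.0
```

Emit:
jog_arm --pt "0.8 6.1 0 0 8.54" --pt "0.8 6.1 0 0 8.54" --pt "0.8 6.1 4 0 8.54" --pt "0.8 6.1 8 0 8.54" --pt "0.8 6.1 10 0 8.54"

```text
t: 8.93
tcp_pos: [0.6209, 0.211, 0.1297]
eef_rot: [-3.138, 0.001, 1.571]
wrist_force: [-0.1, -0.7, -0.1]
opening: 0.0856
grasp_force: 0.0
```

Run:
```python
from h import *
q,e=snap('side'); save('chk4',cv2.resize(q[150:310,220:380],None,fx=3.7,fy=3.7,interpolation=cv2.INTER_CUBIC))
o=env.get_obs(); print(o['tcp_pos'],o['wrist_force'],o['opening'])
```

```text
[0.62003262 0.2107572  0.12757771] [-0.61218048 -0.2955713  -1.4106327 ] 0.08532192971351091
```

View pics/chk4.png

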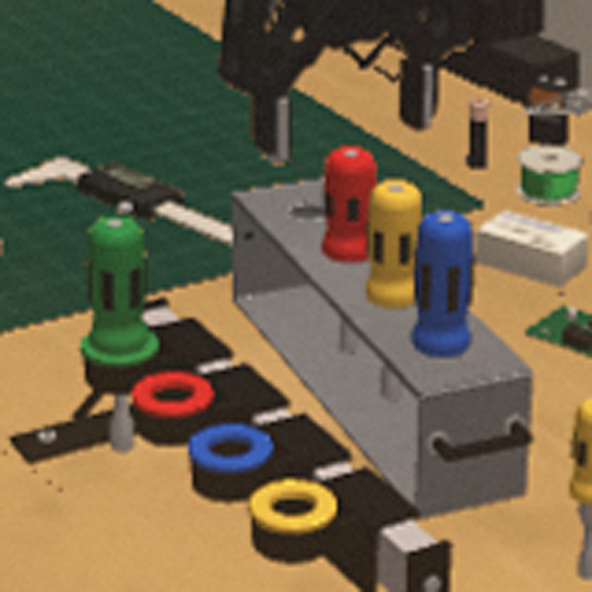

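Green is home on its collar at (120,345), and the fingers straddle red at (350,200). Next: descend, grip and carry red.

Emit:
jog_arm --pt "0 0 3 0 8.54" --pt "0 0 4 0 8.54" --pt "0 0 4 0 8.54" --pt "0 0 4 0 4" --pt "0 0 4 0 3"

```text
t: 9.6
tcp_pos: [0.6238, 0.2116, 0.0939]
eef_rot: [3.139, -0.001, 1.571]
wrist_force: [-0.5, -0.3, -0.2]
opening: 0.0514
grasp_force: 0.0
```

Emit:
jog_arm --pt "0 0 0 0 2.4" --pt "0 0 0 0 2.4" --pt "0 0 0 0 2.4" --pt "0 0 0 0 2.4"

```text
t: 10.1
tcp_pos: [0.6234, 0.2115, 0.0931]
eef_rot: [3.14, -0.0, 1.571]
wrist_force: [-0.7, 0.2, 5.2]
opening: 0.0286
grasp_force: 29.7
```

Emit:
jog_arm --pt "0 0 -3 0 2.4" --pt "0 0 -7 0 2.4" --pt "0 0 -11 0 2.4" --pt "0 0 -15 0 2.4" --pt "-2 -4 -15 0 2.4"

```text
t: 10.72
tcp_pos: [0.5855, 0.1921, 0.2464]
eef_rot: [3.134, -0.002, 1.571]
wrist_force: [-0.1, -0.1, -1.3]
opening: 0.0283
grasp_force: 30.8
```

Emit:
jog_arm --pt "-2.5 -5 0 0 2.4" --pt "-5 -10 0 0 2.4" --pt "-6.8 -12.3 0 0 2.4" --pt "-6.8 -12.3 3 0 2.4" --pt "-6.8 -12.3 6 0 2.4"

```text
t: 11.35
tcp_pos: [0.4593, 0.1231, 0.1812]
eef_rot: [3.141, -0.0, 1.57]
wrist_force: [0.6, 0.2, -0.8]
opening: 0.0285
grasp_force: 30.9
```

Emit:
jog_arm --pt "0 0 1 0 2.4" --pt "0 0 1.5 0 2.4" --pt "0 0 1.5 0 2.4" --pt "0 0 1.5 0 2.4"

```text
t: 11.85
tcp_pos: [0.4607, 0.1236, 0.1685]
eef_rot: [3.14, -0.0, 1.571]
wrist_force: [0.1, -0.1, -2.0]
opening: 0.0284
grasp_force: 30.9
```

Run:
```python
from h import *
q,e=snap('side'); save('chk5',cv2.resize(q[190:320,210:340],None,fx=4.6,fy=4.6,interpolation=cv2.INTER_CUBIC))
o=env.get_obs(); print(o['tcp_pos'],o['wrist_force'],o['opening'])
```

```text
[0.46064116 0.12351828 0.16843471] [-0.39380662 -0.34846392 -1.34038922] 0.02822415999583068
```

View pics/chk5.png

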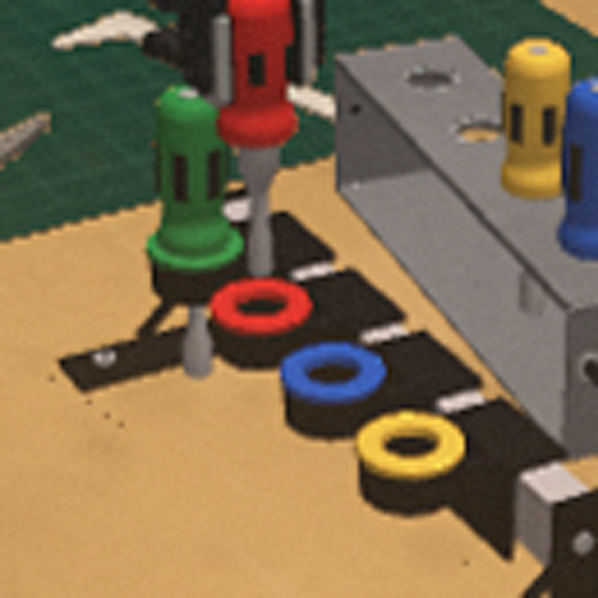

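The red tip at (260,272) is centred over the red collar (261,305). Lowering.

Emit:
jog_arm --pt "0 0 1 0 2.4" --pt "0 0 2 0 2.4" --pt "0 0 3 0 2.4" --pt "0 0 3.7 0 2.4" --pt "0 0 3.7 0 2.4"

```text
t: 12.52
tcp_pos: [0.4593, 0.1233, 0.1293]
eef_rot: [-3.14, 0.0, 1.571]
wrist_force: [-0.5, 0.4, -1.1]
opening: 0.0286
grasp_force: 30.9
```

Emit:
jog_arm --pt "0 0 0.8 0 2.4" --pt "0 0 1.6 0 2.4" --pt "0 0 2.4 0 2.4" --pt "0 0 3 0 2.4" --pt "0 0 3 0 2.4"

```text
t: 13.15
tcp_pos: [0.4596, 0.1234, 0.0997]
eef_rot: [-3.141, 0.0, 1.571]
wrist_force: [0.3, -0.3, -0.4]
opening: 0.0282
grasp_force: 30.8
```

Emit:
jog_arm --pt "0 0 0.4 0 2.4" --pt "0 0 0.7 0 2.4" --pt "0 0 0.85 0 2.4" --pt "0 0 0.85 0 2.4"

```text
t: 13.65
tcp_pos: [0.4601, 0.1234, 0.0923]
eef_rot: [3.141, -0.0, 1.571]
wrist_force: [-1.9, -0.6, 2.2]
opening: 0.0284
grasp_force: 31.1
```

Emit:
jog_arm --pt "0 0 0 0 3.5" --pt "0 0 0 0 6" --pt "0 0 0 0 8.54" --pt "0 0 0 0 8.54"

```text
t: 14.15
tcp_pos: [0.4599, 0.1234, 0.0918]
eef_rot: [3.142, 0.0, 1.571]
wrist_force: [-0.1, -0.0, 0.3]
opening: 0.085
grasp_force: 0.0
```

Emit:
jog_arm --pt "0 0 -3 0 8.54" --pt "0 0 -8 0 8.54" --pt "0 0 -14 0 8.54" --pt "1 5 -14 0 8.54" --pt "2 10 -14 0 8.54"

```text
t: 14.78
tcp_pos: [0.5618, 0.1438, 0.2344]
eef_rot: [3.137, -0.001, 1.571]
wrist_force: [-0.1, 0.2, 0.4]
opening: 0.0852
grasp_force: 0.0
```

Emit:
jog_arm --pt "0.9 5.2 0 0 8.54" --pt "0.9 5.2 0 0 8.54" --pt "0.9 5.2 4 0 8.54" --pt "0.9 5.2 8 0 8.54" --pt "0.9 5.2 10 0 8.54"

```text
t: 15.4
tcp_pos: [0.6098, 0.1521, 0.1293]
eef_rot: [-3.138, 0.001, 1.571]
wrist_force: [0.6, -1.2, -0.3]
opening: 0.0857
grasp_force: 0.0
```

Emit:
jog_arm --pt "0 0 3 0 8.54" --pt "0 0 4 0 8.54" --pt "0 0 4 0 8.54" --pt "0 0 4 0 4" --pt "0 0 4 0 3"

```text
t: 16.02
tcp_pos: [0.6129, 0.1525, 0.0935]
eef_rot: [3.139, -0.0, 1.571]
wrist_force: [0.3, 0.7, 0.7]
opening: 0.0514
grasp_force: 0.0
```

Emit:
jog_arm --pt "0 0 0 0 2.4" --pt "0 0 0 0 2.4" --pt "0 0 0 0 2.4" --pt "0 0 0 0 2.4"

```text
t: 16.52
tcp_pos: [0.6124, 0.1525, 0.0927]
eef_rot: [3.141, -0.0, 1.571]
wrist_force: [-0.6, 0.0, 5.3]
opening: 0.0281
grasp_force: 29.8
```

Emit:
jog_arm --pt "0 0 -3 0 2.4" --pt "0 0 -7 0 2.4" --pt "0 0 -11 0 2.4" --pt "0 0 -15 0 2.4" --pt "-3.8 -4 -15 0 2.4"

```text
t: 17.15
tcp_pos: [0.5746, 0.1153, 0.2459]
eef_rot: [3.134, -0.001, 1.573]
wrist_force: [-0.5, -1.0, 0.4]
opening: 0.0288
grasp_force: 30.9
```

Emit:
jog_arm --pt "-4 -4.2 0 0 2.4" --pt "-8 -8.4 0 0 2.4" --pt "-11.05 -11.65 0 0 2.4" --pt "-11.05 -11.65 3 0 2.4" --pt "-11.05 -11.65 6 0 2.4"

```text
t: 17.77
tcp_pos: [0.4549, 0.0034, 0.1808]
eef_rot: [3.141, 0.0, 1.57]
wrist_force: [0.4, 0.5, -0.4]
opening: 0.0284
grasp_force: 30.9
```

Emit:
jog_arm --pt "0 0 1 0 2.4" --pt "0 0 1.5 0 2.4" --pt "0 0 1.5 0 2.4" --pt "0 0 1.5 0 2.4"

```text
t: 18.27
tcp_pos: [0.4562, 0.0039, 0.168]
eef_rot: [3.14, 0.0, 1.571]
wrist_force: [0.8, 0.2, 0.0]
opening: 0.0284
grasp_force: 30.9
```

Run:
```python
from h import *
q,e=snap('side'); save('chk6',cv2.resize(q[190:320,220:350],None,fx=4.6,fy=4.6,interpolation=cv2.INTER_CUBIC))
o=env.get_obs(); print(o['tcp_pos'],o['wrist_force'],o['opening'])
```

```text
[0.45613325 0.00386772 0.16791182] [-0.09392279 -0.20393226 -0.84559057] 0.028241182228563325
```

View pics/chk6.png

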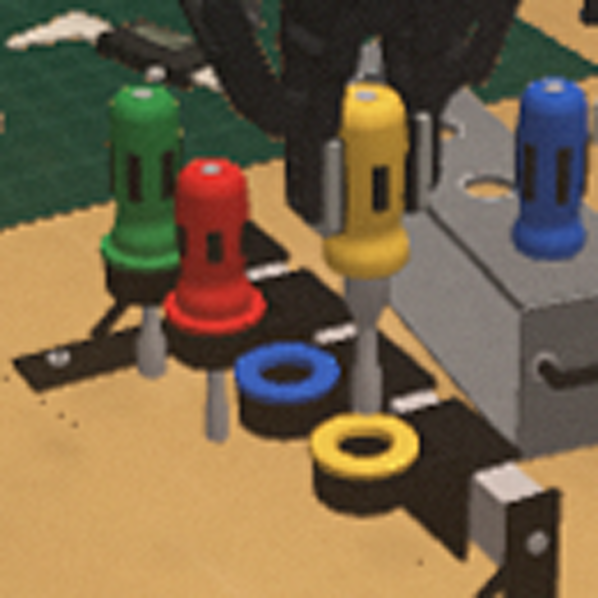

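Red is home at (213,310). The yellow tip at (367,407) is centred over the yellow collar (365,446). Lowering.

Emit:
jog_arm --pt "0 0 1 0 2.4" --pt "0 0 2 0 2.4" --pt "0 0 3 0 2.4" --pt "0 0 3.7 0 2.4" --pt "0 0 3.7 0 2.4"

```text
t: 18.95
tcp_pos: [0.4548, 0.0039, 0.1288]
eef_rot: [-3.14, -0.0, 1.571]
wrist_force: [0.2, -0.4, 0.8]
opening: 0.0287
grasp_force: 30.9
```

Emit:
jog_arm --pt "0 0 0.8 0 2.4" --pt "0 0 1.6 0 2.4" --pt "0 0 2.4 0 2.4" --pt "0 0 3 0 2.4" --pt "0 0 3 0 2.4"

```text
t: 19.58
tcp_pos: [0.4549, 0.0039, 0.0991]
eef_rot: [-3.14, -0.0, 1.571]
wrist_force: [0.3, 0.0, -1.0]
opening: 0.0282
grasp_force: 30.9
```

Emit:
jog_arm --pt "0 0 0.4 0 2.4" --pt "0 0 0.7 0 2.4" --pt "0 0 0.85 0 2.4" --pt "0 0 0.85 0 2.4"

```text
t: 20.08
tcp_pos: [0.4556, 0.0039, 0.0918]
eef_rot: [3.141, 0.0, 1.571]
wrist_force: [-1.9, 0.5, 2.9]
opening: 0.0287
grasp_force: 31.0
```

Emit:
jog_arm --pt "0 0 0 0 3.5" --pt "0 0 0 0 6" --pt "0 0 0 0 8.54" --pt "0 0 0 0 8.54"

```text
t: 20.58
tcp_pos: [0.4554, 0.0039, 0.0913]
eef_rot: [-3.142, 0.0, 1.571]
wrist_force: [-0.3, -0.3, 0.3]
opening: 0.0851
grasp_force: 0.0
```

Emit:
jog_arm --pt "0 0 -3 0 8.54" --pt "0 0 -8 0 8.54" --pt "0 0 -14 0 8.54" --pt "2.5 4.5 -14 0 8.54" --pt "5 9 -14 0 8.54"

```text
t: 21.2
tcp_pos: [0.5472, 0.0544, 0.2337]
eef_rot: [3.137, 0.0, 1.57]
wrist_force: [0.9, -0.4, 0.5]
opening: 0.085
grasp_force: 0.0
```

Emit:
jog_arm --pt "3.9 5.65 0 0 8.54" --pt "3.9 5.65 0 0 8.54" --pt "3.9 5.65 4 0 8.54" --pt "3.9 5.65 8 0 8.54" --pt "3.9 5.65 10 0 8.54"

```text
t: 21.82
tcp_pos: [0.6001, 0.0925, 0.1286]
eef_rot: [-3.138, 0.0, 1.571]
wrist_force: [-0.3, -0.3, 0.2]
opening: 0.0852
grasp_force: 0.0
```

Emit:
jog_arm --pt "0 0 3 0 8.54" --pt "0 0 3.9 0 8.54" --pt "0 0 3.9 0 8.54" --pt "0 0 3.9 0 4" --pt "0 0 3.9 0 3"

```text
t: 22.45
tcp_pos: [0.6029, 0.0929, 0.0939]
eef_rot: [3.139, -0.0, 1.571]
wrist_force: [-0.3, 0.9, 0.2]
opening: 0.0519
grasp_force: 0.0
```

Emit:
jog_arm --pt "0 0 0 0 2.4" --pt "0 0 0 0 2.4" --pt "0 0 0 0 2.4" --pt "0 0 0 0 2.4"

```text
t: 22.95
tcp_pos: [0.6024, 0.0929, 0.0932]
eef_rot: [3.14, -0.0, 1.571]
wrist_force: [-0.7, -0.7, 4.8]
opening: 0.0284
grasp_force: 29.6
```

Emit:
jog_arm --pt "0 0 -3 0 2.4" --pt "0 0 -7 0 2.4" --pt "0 0 -11 0 2.4" --pt "0 0 -15 0 2.4" --pt "-0.8 -4 -15 0 2.4"

```text
t: 23.58
tcp_pos: [0.5645, 0.085, 0.2463]
eef_rot: [3.134, -0.0, 1.571]
wrist_force: [0.0, 0.0, -1.2]
opening: 0.0287
grasp_force: 31.7
```

Emit:
jog_arm --pt "-1.2 -5 0 0 2.4" --pt "-2.15 -10.4 0 0 2.4" --pt "-2.15 -10.4 0 0 2.4" --pt "-2.15 -10.4 3 0 2.4" --pt "-2.15 -10.4 6 0 2.4"

```text
t: 24.2
tcp_pos: [0.4586, 0.0634, 0.1817]
eef_rot: [3.14, -0.0, 1.571]
wrist_force: [0.1, -0.3, -0.5]
opening: 0.0286
grasp_force: 31.8
```

Emit:
jog_arm --pt "0 0 1 0 2.4" --pt "0 0 1.5 0 2.4" --pt "0 0 1.5 0 2.4" --pt "0 0 1.5 0 2.4"

```text
t: 24.7
tcp_pos: [0.4588, 0.0634, 0.1685]
eef_rot: [3.14, -0.0, 1.571]
wrist_force: [-0.8, 0.2, -1.2]
opening: 0.0285
grasp_force: 31.7
```

Run:
```python
from h import *
q,e=snap('side'); save('chk7',cv2.resize(q[190:320,220:350],None,fx=4.6,fy=4.6,interpolation=cv2.INTER_CUBIC))
o=env.get_obs(); print(o['tcp_pos'],o['wrist_force'],o['opening'])
```

```text
[0.45866941 0.06338831 0.16844821] [ 0.26593232 -0.25387213 -0.5412579 ] 0.028133528620466634
```

View pics/chk7.png

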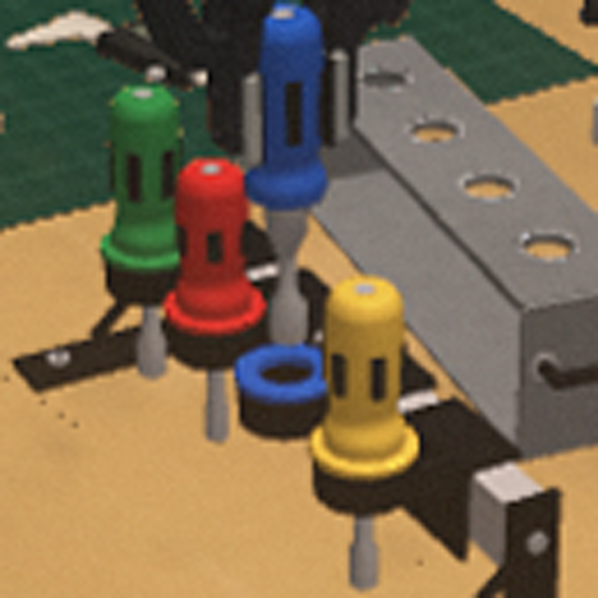

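Yellow is home. The blue tip at (288,338) is centred over the blue collar (288,373). Lowering.

Emit:
jog_arm --pt "0 0 1 0 2.4" --pt "0 0 2 0 2.4" --pt "0 0 3 0 2.4" --pt "0 0 3.7 0 2.4" --pt "0 0 3.7 0 2.4"

```text
t: 25.38
tcp_pos: [0.4573, 0.0634, 0.1293]
eef_rot: [-3.14, 0.0, 1.571]
wrist_force: [-0.1, 0.3, 0.3]
opening: 0.0286
grasp_force: 31.8
```

Emit:
jog_arm --pt "0 0 0.8 0 2.4" --pt "0 0 1.6 0 2.4" --pt "0 0 2.4 0 2.4" --pt "0 0 3 0 2.4" --pt "0 0 3 0 2.4"

```text
t: 26.0
tcp_pos: [0.4575, 0.0634, 0.0996]
eef_rot: [-3.14, 0.0, 1.571]
wrist_force: [0.2, -0.6, -0.3]
opening: 0.0286
grasp_force: 31.7
```

Emit:
jog_arm --pt "0 0 0.4 0 2.4" --pt "0 0 0.7 0 2.4" --pt "0 0 0.85 0 2.4" --pt "0 0 0.85 0 2.4"

```text
t: 26.5
tcp_pos: [0.4581, 0.0634, 0.0923]
eef_rot: [3.141, -0.0, 1.571]
wrist_force: [-1.5, 0.7, 2.1]
opening: 0.0286
grasp_force: 32.0
```

Emit:
jog_arm --pt "0 0 0 0 3.5" --pt "0 0 0 0 6" --pt "0 0 0 0 8.54" --pt "0 0 0 0 8.54"

```text
t: 27.0
tcp_pos: [0.4579, 0.0634, 0.0918]
eef_rot: [-3.142, 0.0, 1.571]
wrist_force: [0.1, 0.5, 0.5]
opening: 0.085
grasp_force: 0.0
```

Emit:
jog_arm --pt "0 0 -3 0 8.54" --pt "0 0 -8 0 8.54" --pt "0 0 -14 0 8.54" --pt "0 0 -19 0 8.54" --pt "0 0 -19 0 8.54"

```text
t: 27.62
tcp_pos: [0.4603, 0.0634, 0.2877]
eef_rot: [3.131, -0.0, 1.571]
wrist_force: [0.0, -0.8, -0.2]
opening: 0.0853
grasp_force: 0.0
```

Run:
```python
from h import *
q,e=snap('side'); save('chk8',cv2.resize(q[170:330,220:380],None,fx=3.7,fy=3.7,interpolation=cv2.INTER_CUBIC))
o=env.get_obs(); print(o['tcp_pos'],o['wrist_force'],o['opening'],o['grasp_force'])
```

```text
[0.4589949  0.06341069 0.28441418] [-0.47016352  0.64405159 -0.22687516] 0.08538866735273977 0.0
```

View pics/chk8.png

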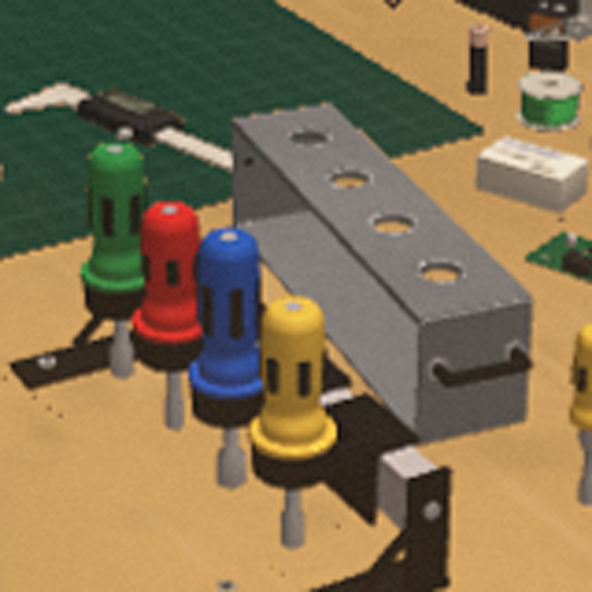

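All four drivers stand upright and home on their collars: green (117,275), red (170,330), blue (228,380) and yellow (293,440). The rack is empty and the gripper is clear, so I hand the job in.

```bash
python3 -c "
from rig import env
print(env.job_done())"
```

```text
the job is handed in; nothing more can be done
None
```

The job is handed in: the last camera view showed all four nut drivers upright and fully home in the holders of their own colour, with the gripper clear; the hand-in call returned no verdict.

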